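Clamp the block on the dry heater and fit the logger probes

TASK

Set the aluminium block on the heater's deck and slide it under the two loose knurled nuts until it is fully home against the stop bar, then screw both nuts down clockwise until they stop tight. Only after that, take every logger probe from the rack and push its stem down to the bottom of a well in the block, one probe per well and any well you like, without knocking over the bottle or the jar.

Things in the scene. Friction and masses are not known exactly. Their poses are not given: they have to be found in the camera images.
- heater: dry block heater, a fixed white box 170 (x) x 260 (y) x 45 mm high with a flat steel deck on top; origin at the centre of its underside, x away from the robot at yaw 0 (set anew and turned a little at each start). Two fixed 10 mm upright studs stand on the deck at x = +30, y = +95 and -95 mm, each carrying a tall knurled nut
- home (a point): point on the deck midway between the studs (heater x = +30, y = 0, z = 45 mm), axes as the heater: the block's origin comes here, its x axis along the heater's, when it is fully home. Here a dark stop bar, 14 mm high, 130 mm long in y, has its near face 33 mm beyond this point in x and meets the block's foot
- block: loose aluminium block, 0.6 to 0.85 kg; origin at the centre of its underside. Foot plate 66 (x) x 230 (y) x 14 mm thick; on its middle a body 66 x 144 mm, top at z = 44 mm, with four round wells in a row at x = +19, y = -57, -19, +19, +57 mm. Slots in both ends of the foot open to its +x side. Starts on the bench turned about 90 degrees (slots open to +y)
- block_handle (a point): on the block's upright black handle bar, 60 mm above the block's underside at x = y = 0, axes as the block. It is 16 mm thick (x), 50 mm long (y), from the block's top at 44 mm up to 74 mm over the underside
- slot_left (a point): closed end of the slot at block y = +95 mm (the other is at y = -95 mm): at x = -10 mm, mid-thickness of the foot. Slot 16 mm wide, open to +x; it slides round a stud while the foot passes under the nut's flange. To get in, the block is set on the deck short of the nuts (origin about 62 mm on the robot's side of home), then slid along the heater's +x
- nut_left (a joint): turn of the knurled nut at heater y = +95 mm, rad: grows clockwise seen from above, stops tight at 4.2; starts slack between 0.4 and 1.8. The nut sinks 2 mm per rad; it needs about 0.1 N m and stays where it is left. Tight, its flange clamps the foot; at 1.8 the flange is still 4 mm clear above the foot
- nut_right (a joint): the same for the nut at heater y = -95 mm
- nut_left_head (a point): middle of the knurled grip of the left nut, on its axis: grip 34 mm diameter and 28 mm high, atop a 22 mm hub and, 52 mm below this point, the underside of its 40 mm flange; when tight this point is 110 mm above the bench. The stud's thin end stands out of the nut's top, to 132 mm above the bench
- nut_right_head (a point): the same for the right nut
- rack: loose white rack, 0.9 kg, 70 (x) x 230 (y) x 42 mm high, origin at the centre of its underside; four 9 mm square holes at x = 0, y = -84, -28, +28, +84 mm, their floors at z = 10 mm; a probe stands in two to four of them
- probe0: temperature logger probe, 45 g, 102 mm long, upright in the rack's hole at y = -84 mm (may be absent): steel stem 8 mm diameter with rounded tip, z = 0 to 62 mm; round grey head 24 mm diameter, z = 62 to 102, dark window on its top. Origin at the tip, z up the stem
- probe1: another such probe, at rack y = -28 mm (may be absent)
- probe2: another such probe, at rack y = 28 mm (may be absent)
- probe3: another such probe, at rack y = 84 mm (may be absent)
- well0_floor (a point): centre of the floor of the block's well at block y = -57 mm; the well is 11 mm in diameter, 30 mm deep, its mouth at block z = 44 mm
- well1_floor (a point): centre of the floor of the block's well at block y = -19 mm; the well is 11 mm in diameter, 30 mm deep, its mouth at block z = 44 mm
- well2_floor (a point): centre of the floor of the block's well at block y = 19 mm; the well is 11 mm in diameter, 30 mm deep, its mouth at block z = 44 mm
- well3_floor (a point): centre of the floor of the block's well at block y = 57 mm; the well is 11 mm in diameter, 30 mm deep, its mouth at block z = 44 mm
- reagent: bystander: amber bottle, 52 mm diameter, 110 mm high, beyond the block; origin at the centre of its underside
- jar: bystander: glass jar, 60 mm diameter, 70 mm high, beyond the block; origin at the centre of its underside

How it is judged:
By the outcome, as a careful person would: the job done as asked, in the order asked, and still so for the second after the job is handed in, with the robot touching nothing.
Of probe0, probe1, probe2, probe3 only 2 to 4 are there at a start; the rules pass over those that are not, and their reading is None.
At some moment in a run one of block, rack may be knocked a few centimetres aside while the robot is not near it.
It also fails if it takes over 210 s, if anything falls off the work surface, if the arm or the gripper's body presses on something with over 40 N, if the wrist force passes 120 N, or if a joint passes its speed limit or range.

ROBOT

A 7-joint arm with a two-finger parallel gripper is mounted at the origin on the work surface. World frame = base frame: x ahead of the robot, y to its left, z up, the work surface at z = 0. Lengths are in mm, angles in rad, forces in N, time in s.
With the tool pointing down it reaches from about 400 to 875 mm from the base axis. Payload 19.3 kg.
Tool frame: the origin (TCP) lies at the very end of the fingers, on their centre line; the grasp point (between the pads) lies 19 mm behind it (grip_point_offset is the z of the grasp point in the tool frame, in mm); z points along the fingers, x is the direction in which the jaws open and shut, and the axes are right-handed (so a half turn about z gives the same grasp; the last joint's range is limited). The gripper opens to 85 mm and grips with 20 to 120 N. Pads are 22 mm wide; open, the fingers measure 114 mm over their backs; the gripper's body (76 mm by 85 mm) begins 54 mm behind the grasp point. The pads swing forward as they close: fully open they stand 13 mm farther back than shut.
Start: joints at [1.202, 0.521, -0.036, 1.599, 0.021, 1.021, -0.113], TCP at [183.955, -597.306, 202.891] pointing down, gripper open.
Joint ranges: [-2.91, 2.91], [-0.3, 2.13], [-1.5, 1.42], [0.17, 2.43], [-1.26, 4.41], [0.16, 1.93], [-2.52, 2.52]. Speed limits (rad/s): [1.89, 1.89, 2.39, 2.39, 3.01, 3.01, 3.01].

INTERFACE

Orientations are given as a 3x3 rotation matrix whose columns are the frame's x, y, z axes.
In Python, from workcell import movep, movel, goto_joints, open_gripper, clamp, wait, inverse_kinematics, read_state, camera, PlanningError, finish_job, grip_point_offset gives the robot as it stands. Calls block until the motion is done:
- movep(position, orientation): joint-space move of the TCP to a pose.
- movel(position, frame=None, max_speed=150, guard=None): straight line of the TCP; frame=None keeps the orientation; max_speed is the mean speed in mm/s. With guard (N) it stops when the force on the tool has changed by that much, and returns True; else False.
- goto_joints(angles): joint-space move.
- open_gripper() and clamp(): open the fingers fully, or close them until they stop; the grip force is fixed at half the most.
- wait(seconds).
- inverse_kinematics(position, orientation): joint angles nearest the present ones, or None.
- read_state(): the state.
- camera(name): name is "scene" or "top" or "wrist"; returns a dict with "image" (480x640x3 uint8, blue, green, red), "range_z" (480x640 float32, mm along the optical axis (not along the pixel's ray), 0 where there is no reading), "fx", "fy", "cx", "cy" (pixels), "dist_coeffs" ([k1, k2, p1, p2, k3] as OpenCV has them; the pictures are not rectified), "cam_to_world" (4x4, takes a point from camera to world coordinates). Camera axes: x right, y up, looking along -z (the intrinsics and any distortion apply to the point x, -y, -z); pixel columns grow to the right and rows downward; lengths in mm; the calibration is good to about 2 mm. A picture is of the moment at which its call begins.
A pose or a line that the arm cannot do raises PlanningError and nothing moves.
- finish_job(): hands the job in, once; it reports no verdict.
The state is a dict: "time": time; "qpos": joint angles; "qvel": joint speeds; "joint_efforts": joint torques, N m; "eef_pos": TCP position; "tool_rot": TCP orientation; "ft_force": force on the tool from outside, world axes, zero at the start; "torque": the same for the moment, N m; "finger_gap": finger opening in mm.
Only numpy, scipy, OpenCV 4.12 (cv2) and the standard library are available. Lean on these libraries where they do the work, as an engineer would, in place of code of your own. Each camera call takes 0.05 s, during which the arm holds its last target. There are 200 camera calls.

## Working session

There is one attempt and no reset: what is moved stays moved. The work goes in short steps, each a Python script; the robot and the scene stay as the last script left them, time stands still between calls to the robot, and variables do not carry over. Pictures are saved under pics/ and viewed, about 12 in all and at most 16, crops included, and the job is handed in when it is done.

```bash
ls; mkdir -p pics
python3 - <<'E'
from workcell import *
import cv2,numpy as np
for n in("scene","top"):
    c=camera(n);cv2.imwrite(f"pics/{n}0.png",c["image"]);np.savez(f"pics/{n}0.npz",**{k:np.array(v) for k,v in c.items()})
    print(n,c["fx"],c["fy"],c["cx"],c["cy"],c["dist_coeffs"],np.round(c["cam_to_world"],3).tolist(), (c["range_z"]>0).mean())
s=read_state();print(s["time"],s["tool_rot"],s["finger_gap"],grip_point_offset)
E
```

```text
pics
scene 433.4310761329565 433.4310761329565 309.6002611911508 238.96139479463068 [-0.01656408  0.          0.          0.          0.        ] [[-0.851, -0.331, 0.409, 976.787], [0.526, -0.538, 0.659, 694.081], [0.002, 0.775, 0.632, 736.643], [0.0, 0.0, 0.0, 1.0]] 0.9957975260416667
top 592.1875864155862 592.1875864155862 324.78487738331734 239.11315336482852 [-0.08641608  0.          0.          0.          0.        ] [[-0.009, 0.996, -0.091, 422.778], [-1.0, -0.007, 0.015, -1.122], [0.014, 0.091, 0.996, 1214.335], [0.0, 0.0, 0.0, 1.0]] 0.995947265625
0.1 [[ 2.94382688e-01 -9.55687549e-01 -3.75648843e-04]
 [-9.55687071e-01 -2.94382918e-01  9.59490898e-04]
 [-1.02755811e-03  7.65452330e-05 -9.99999469e-01]] 85.46615166977554 -18.700000000000003
```

View pics/top0.png

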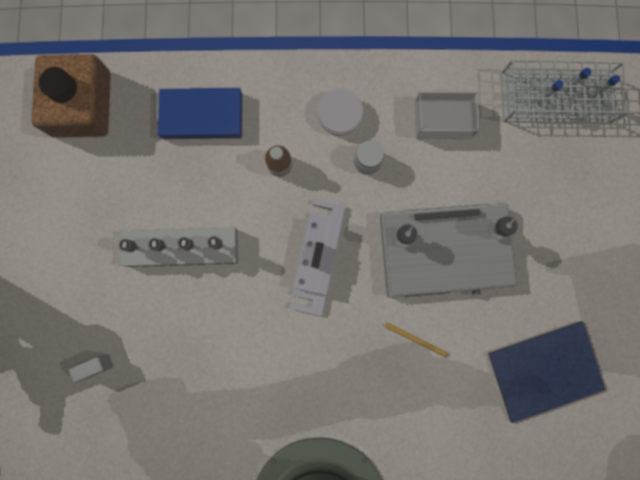

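View pics/scene0.png

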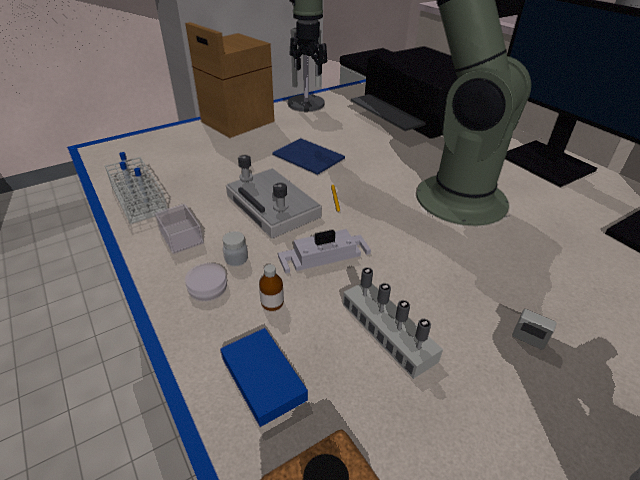

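```bash
cat > h.py <<'E'
from workcell import *
import cv2, numpy as np
def rays(c,uv):
    """origin and directions (world) for pixels uv (n,2)"""
    K=np.array([[c["fx"],0,c["cx"]],[0,c["fy"],c["cy"]],[0,0,1.]])
    p=cv2.undistortPoints(np.float64(uv).reshape(-1,1,2),K,np.float64(c["dist_coeffs"])).reshape(-1,2)
    M=np.array(c["cam_to_world"]); d=np.c_[p[:,0],-p[:,1],-np.ones(len(p))]
    return M[:3,3],d@M[:3,:3].T
def onplane(c,uv,z):
    o,d=rays(c,uv); return o+d*((z-o[2])/d[:,2])[:,None]
def cloud(c):
    v,u=np.mgrid[:480,:640]; o,d=rays(c,np.c_[u.ravel(),v.ravel()])
    return (o+d*np.float64(c["range_z"]).reshape(-1,1)).reshape(480,640,3)
def tri(c1,uv1,c2,uv2):
    """midpoint of two rays and their gap"""
    o1,d1=rays(c1,[uv1]);o2,d2=rays(c2,[uv2]);d1,d2=d1[0],d2[0]
    t=np.linalg.lstsq(np.c_[d1,-d2],o2-o1,rcond=None)[0]
    a,b=o1+d1*t[0],o2+d2*t[1]; return (a+b)/2,np.linalg.norm(a-b)
def blobs(mask,amin):
    n,l,s,ce=cv2.connectedComponentsWithStats(mask.astype(np.uint8)); 
    return [(l==i,s[i],ce[i]) for i in range(1,n) if s[i][4]>=amin]
def down(yaw):
    """tool down, jaw axis (x) at yaw in world"""
    c,s=np.cos(yaw),np.sin(yaw); return np.array([[c,s,0],[s,-c,0],[0,0,-1.]])
def load(f): return {k:v for k,v in np.load(f).items()}
E
python3 - <<'E'
from h import *
for n in("top","scene"):
    c=load(f"pics/{n}0.npz");P=cloud(c);g=c["image"].max(2).astype(int)
    ok=(P[...,0]>250)&(P[...,0]<900)&(abs(P[...,1])<500)&(c["range_z"]>0)
    print(n,"bench z",np.median(P[ok][:,2]))
    for lo,hi in((38,52),(35,48),(50,95),(100,135)):
        for m,s,ce in blobs(ok&(P[...,2]>lo)&(P[...,2]<hi),25):
            q=P[m]; r=cv2.minAreaRect(np.float32(q[:,:2]))
            print(lo,hi,s[4],ce.round(),"med",np.median(q,0).round(1),"rect",np.round(r[0],1),np.round(r[1],1),round(r[2],1),"g",np.median(g[m]))
E
```

```text
top bench z 1.068436692280784
38 52 187 [102. 103.] med [810.  433.5  44.6] rect [823.5 435. ] [ 28.9 146.8] 79.8 g 62.0
38 52 69 [437.  95.] med [ 825.2 -250.3   45.4] rect [ 825.3 -252.2] [ 4.3 64.1] 0.2 g 91.0
38 52 113 [470. 105.] med [ 814.9 -326.8   44.3] rect [ 798.2 -322. ] [84.1 37.1] 29.3 g 99.0
38 52 149 [437. 127.] med [ 746.6 -239.6   44.6] rect [ 756.6 -250.8] [127.9  57.5] 57.4 g 98.0
38 52 36 [ 78. 133.] med [751.8 482.4  46.9] rect [752.2 480.4] [35.2  3. ] 89.2 g 55.0
38 52 126 [365. 164.] med [677.2 -97.9  43.4] rect [ 686.7 -103.7] [57.2 36.1] 65.2 g 88.5
38 52 45 [280. 171.] med [666.9  67.6  44.7] rect [671.4  71.7] [14.9 47.4] 9.1 g 79.0
38 52 9284 [448. 252.] med [ 497.8 -264.9   45.1] rect [ 508.3 -267.2] [169.5 261.2] 4.3 g 115.0
38 52 2098 [317. 256.] med [496.5  -4.7  44. ] rect [497.6  -2.6] [ 66.1 144.1] 77.5 g 137.0
38 52 3092 [179. 247.] med [512.9 272.   41.7] rect [518.5 276.2] [ 70.6 230.7] 0.9 g 122.0
38 52 37 [104. 362.] med [290.3 417.8  44.9] rect [290.4 418.1] [27.4  4.2] 23.3 g 74.0
35 48 37 [105.  73.] med [878.9 432.7  43.3] rect [879.2 432.
[... 6912 characters left out ...]
.1  122.1] rect [ 551.1 -352.7] [34.4 38.2] 1.6 g 40.0
100 135 49 [137. 171.] med [ 828.2 -469.1  112. ] rect [ 827.1 -473.1] [16.3 18.8] 16.5 g 91.0
100 135 189 [280. 189.] med [ 539.4 -158.8  125.5] rect [ 536.6 -166.1] [36.3 35. ] 18.6 g 41.0
100 135 102 [269. 269.] med [695.4  79.6 108.2] rect [694.   77.2] [23.7 22.5] 1.5 g 136.0
100 135 106 [367. 272.] med [526.6 197.1 110. ] rect [523.9 194.1] [24.3 21.9] 52.2 g 55.0
100 135 117 [384. 288.] med [525.7 252.5 110.3] rect [523.3 250.8] [22.1 22.6] 60.0 g 55.0
100 135 127 [403. 306.] med [524.  307.9 109.9] rect [521.9 305.9] [23.6 22.4] 55.4 g 54.0
100 135 142 [424. 325.] med [523.  364.3 109.8] rect [520.2 361.7] [24.6 21.9] 49.8 g 54.5
```

```bash
cat >> h.py <<'E'
def snap(name,tag):
    c=camera(name);cv2.imwrite(f"pics/{tag}.png",c["image"]);np.savez(f"pics/{tag}.npz",**{k:np.array(v) for k,v in c.items()});return c
def bylevel(c,lo,hi,near,rad,amin=25):
    """min-area rects of blobs between heights within rad of near"""
    P=cloud(c); m=(P[...,2]>lo)&(P[...,2]<hi)&(c["range_z"]>0)&(np.hypot(P[...,0]-near[0],P[...,1]-near[1])<rad)
    out=[]
    for b,s,ce in blobs(m,amin):
        q=P[b]; r=cv2.minAreaRect(np.float32(q[:,:2]))
        out.append((len(q),np.round(np.median(q,0),1).tolist(),np.round(r[0],1).tolist(),np.round(r[1],1).tolist(),round(r[2],1)))
    return out
E
python3 - <<'E'
from h import *
s=read_state(); movel([184,-597,300])
for k,d in enumerate((-102.5,77.5)):
    q=inverse_kinematics([499,-2,300],down(np.radians(d))); print(d,None if q is None else np.round(q,2))
    if q is None: continue
    movep([499,-2,300],down(np.radians(d)))
    c=snap("wrist",f"wb{k}"); print(read_state()["time"],np.round(read_state()["eef_pos"],1),np.round(c["cam_to_world"],3).tolist(),c["fx"])
    for r in bylevel(c,62,90,(500,0),60)+bylevel(c,36,52,(500,0),110,300)+bylevel(c,8,20,(500,0),130,100): print(r)
E
```

```text
-102.5 [ 0.36  0.26 -0.59  1.77  0.16  1.15 -2.06]
3.3417 [499.   -2.7 299.9] [[-0.218, 0.931, 0.294, 574.85], [-0.976, -0.207, -0.066, -19.441], [-0.0, -0.301, 0.954, 471.787], [0.0, 0.0, 0.0, 1.0]] 383.1626821886158
(719, [502.5, -1.3, 74.6], [501.6, -1.0], [15.0, 49.9], 77.6)
(6466, [507.9, -3.8, 44.8], [500.9, -0.5], [66.2, 143.8], 77.3)
(1788, [588.5, -27.7, 14.9], [592.4, -21.6], [65.5, 42.9], 77.4)
(897, [400.1, 13.9, 14.8], [404.5, 20.9], [65.8, 32.5], 77.7)
77.5 [ 0.36  0.26 -0.59  1.77  0.16  1.15 -2.06]
3.6417 [499.   -2.1 300. ] [[-0.217, 0.931, 0.294, 574.789], [-0.976, -0.207, -0.066, -18.93], [-0.001, -0.301, 0.954, 471.862], [0.0, 0.0, 0.0, 1.0]] 383.1626821886158
(723, [502.8, -0.8, 74.6], [501.6, -0.4], [15.0, 50.1], 77.6)
(6477, [507.9, -3.9, 44.8], [500.7, -0.4], [66.4, 143.9], 77.2)
(1772, [588.6, -27.5, 14.8], [592.3, -21.7], [65.8, 42.8], 77.4)
(900, [400.0, 13.7, 14.8], [404.3, 21.1], [65.7, 32.8], 77.9)
```

Run:
```python
from h import *
q=np.array(read_state()["qpos"]); q[6]+=np.pi; goto_joints(q); wait(.3)
c=snap("wrist","wb2"); s=read_state();print(s["time"],np.round(s["eef_pos"],1),np.round(s["tool_rot"],3).tolist())
for r in bylevel(c,62,90,(500,0),60)+bylevel(c,36,52,(500,0),110,300)+bylevel(c,8,20,(500,0),130,100): print(r)
```

```text
6.75 [499.   -2.1 300. ] [[0.217, 0.976, -0.0], [0.976, -0.217, 0.0], [-0.0, -0.0, -1.0]]
(722, [499.3, -0.6, 74.6], [500.6, -0.9], [15.0, 50.2], 77.8)
(6403, [493.6, -1.4, 44.8], [500.8, -1.1], [66.4, 142.9], 77.4)
(1773, [406.8, 13.7, 14.9], [409.6, 19.3], [66.3, 43.0], 77.4)
(912, [599.6, -30.8, 14.8], [597.0, -22.6], [65.7, 32.7], 77.4)
```

View pics/wb2.png

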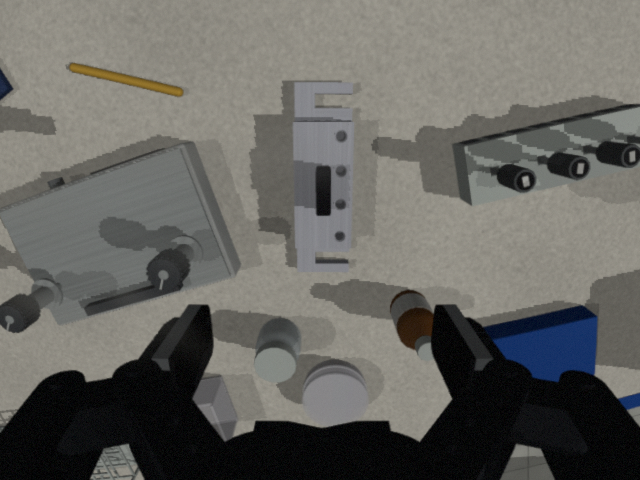

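Run:
```python
from h import *
movep([500,-262,320],down(np.radians(184.5))); wait(.2)
c=snap("wrist","wh0"); s=read_state();print(s["time"],np.round(s["eef_pos"],1),np.round(s["qpos"],2),np.round(s["tool_rot"][0],2))
n=(525,-265)
for r in bylevel(c,36,52,n,200,2000)+bylevel(c,54,66,n,120,60)+bylevel(c,100,126,n,130,60)+bylevel(c,126,145,n,130,5): print(r)
```

```text
9.8083 [ 500. -262.  320.] [-0.38  0.6   1.23  1.64 -0.58  1.33 -2.12] [-1.   -0.08 -0.  ]
(26974, [501.5, -280.2, 45.8], [511.0, -265.9], [170.9, 259.8], 4.4)
(1275, [579.8, -266.0, 59.8], [579.9, -260.2], [13.4, 130.0], 4.0)
(230, [532.1, -184.2, 117.0], [533.3, -179.6], [16.0, 36.2], 83.2)
(1309, [547.8, -357.8, 132.1], [548.1, -358.2], [37.0, 35.4], 3.9)
(908, [534.5, -170.5, 132.4], [534.7, -169.0], [35.7, 37.0], 6.1)
```

View pics/wh0.png

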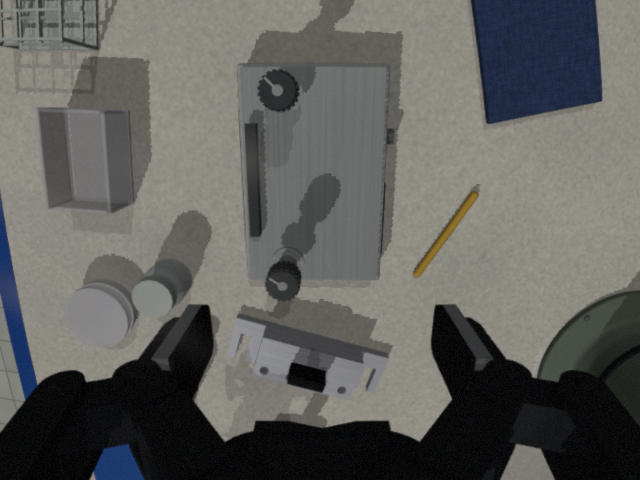

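Run:
```python
from h import *
goto_joints([.36,.26,-.59,1.77,.16,1.15,1.08])
R=down(np.radians(77.4)); movel([501,-.8,200],R); wait(.1)
c=snap("wrist","wb3"); s=read_state();print(s["time"],np.round(s["tool_rot"][0],2))
h=bylevel(c,62,90,(500,0),80); print(h)
if np.hypot(h[0][2][0]-501,h[0][2][1]+.8)<2.5:
    print(movel([501,-.8,49],R,guard=15)); clamp(); s=read_state(); print(s["finger_gap"],np.round(s["eef_pos"],1),s["ft_force"])
    movel([501,-.8,200],R); wait(.2); s=read_state(); print(s["time"],s["finger_gap"],np.round(s["eef_pos"],1),s["ft_force"],s["torque"],np.round(s["qpos"],2))
```

```text
13.6 [0.22 0.98 0.  ]
[(1234, [498.9, -0.9, 74.7], [500.3, -1.3], [15.7, 49.8], 77.4)]
False
0.34789428941058476 [501.   -0.8  49. ] [-0.6220087  -0.24878902  0.44866917]
16.8833 0.019776102662090442 [500.7  -0.7 199.4] [-0.64751239  0.40730624 -0.48283588] [ 1.23957821e-02 -3.85723976e-05  3.68548159e-02] [ 0.33  0.37 -0.57  1.9   0.25  0.93  1.  ]
```

Run:
```python
from h import *
c=snap("wrist","wb4"); t=snap("top","t1")
print(bylevel(c,62,90,(500,0),120),bylevel(t,62,90,(500,0),120),bylevel(t,36,52,(500,0),120,800))
cv2.imwrite("pics/wb4v.png",np.hstack([c["image"][:, :400],t["image"][150:390].repeat(2,0).repeat(2,1)[:480,400:800]]))
```

```text
[(1240, [497.8, -0.8, 74.7], [500.4, -1.1], [16.0, 50.0], 77.3)] [] []
```

View pics/wb4v.png

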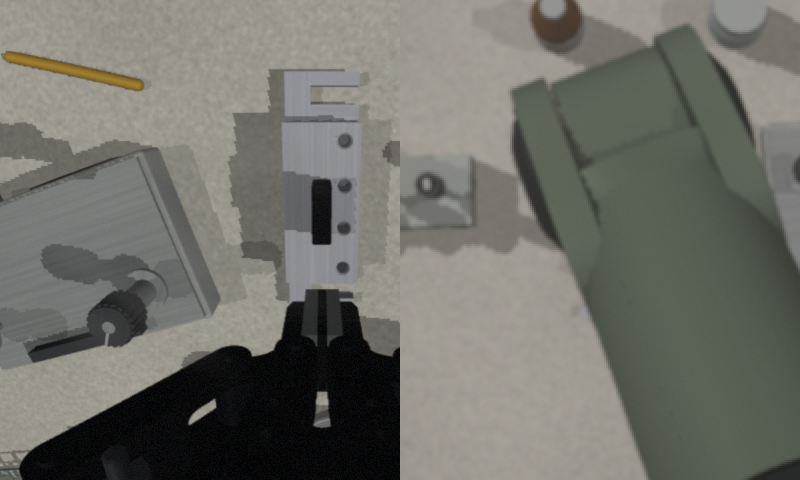

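Run:
```python
from h import *
for f in("wb4",):
    c=load(f"pics/{f}.npz");M=c["cam_to_world"];p=np.linalg.inv(M)@np.array([500.7,-.7,199.4,1]);print("cam",M[:3,3],"tcp px",c["cx"]+c["fx"]*p[0]/-p[2],c["cy"]+c["fy"]*p[1]/p[2],p)
    P=cloud(c)
    for v in range(282,330,6): print(v,np.round(P[v,322],0),np.round(P[v,310],0),c["range_z"][v,322])
s=read_state();print(np.round(s["tool_rot"],3).tolist(),s["finger_gap"])
t=load("pics/t1.npz");P=cloud(t);print(np.round(P[230:330:8,230:420:20,2]))
```

```text
cam [426.32054718  15.99455888 371.40352301] tcp px 321.4658673371426 278.86647848764756 [-1.41447209e-01 -2.10939552e+01 -1.86952529e+02  1.00000000e+00]
282 [571. -16.  45.] [569. -27.  44.] 355.31152
288 [597. -22.   2.] [588. -32.  14.] 404.8356
294 [491.   2. 237.] [490.  -3. 236.] 147.52406
300 [490.   2. 243.] [490.  -3. 242.] 141.68127
306 [491.   2. 247.] [490.  -3. 246.] 138.56256
312 [491.   2. 251.] [490.  -2. 251.] 134.25336
318 [491.   2. 255.] [490.  -2. 255.] 130.37103
324 [490.   2. 260.] [490.  -2. 259.] 125.764175
[[0.218, 0.976, -0.001], [0.976, -0.218, 0.0], [0.0, -0.001, -1.0]] 0.10556501242779671
[[ 40.   2. 620. 606. 628. 634. 631. 636.  43. 134.]
 [ 41.  -2. 623. 624. 633. 639. 639. 638.  45. 133.]
 [ 42.   4. 601. 634. 636. 648. 647. 638.  44.  43.]
 [ 42.  -1. 591. 635. 642. 651. 655. 645.  45.  45.]
 [ 43.   2. 576. 637. 646. 657. 660. 654. 630.  47.]
 [ -4.  -0.  -2. 638. 649. 661. 665. 662. 638.  47.]
 [ -4.  -1.  -2. 639. 654. 667. 673. 671. 654.  47.]
 [  3.   1.   1. 634. 657. 671. 676. 677. 666.  45.]
 [  2.   1.  -2. 632. 659. 675. 682. 684. 676.  40.]
 [  4.  -1.  -3.   3. 662. 678. 689. 688. 685.   2.]
 [ -5.  -2.   4.  -0. 663. 681. 692. 696. 692. 673.]
 [ -3.   2.   2.  -3. 664. 685. 695. 703. 699. 684.]
 [ -2.   3.  -2.   1. 666. 688. 702. 706. 705. 693.]]
```

Run:
```python
from h import *
R=down(np.radians(77.4)); open_gripper()
for z in (34,18):
    print(z,movel([500.7,-.9,z],R,guard=8,max_speed=100)); clamp(); s=read_state(); print(s["time"],s["finger_gap"],np.round(s["eef_pos"],1),np.round(s["ft_force"],1))
    if s["finger_gap"]>5: break
    open_gripper()
c=snap("wrist","wb5")
```

```text
34 False
20.2167 14.375075488528108 [500.6  -1.1  34.2] [-2.9 -1.6  5.8]
```

View pics/wb5.png

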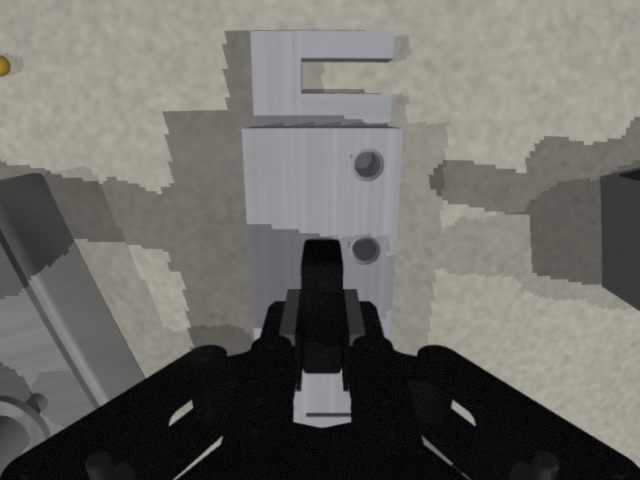

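Run:
```python
from h import *
R=down(np.radians(77.4)); open_gripper()
print(movel([500.7,-.9,17],R,guard=8,max_speed=100)); clamp(); s=read_state(); print(s["time"],s["finger_gap"],np.round(s["eef_pos"],1),np.round(s["ft_force"],1))
c=snap("wrist","wb6"); P=cloud(c)
for v in range(230,330,8): print(v,np.round(P[v,290],0),np.round(P[v,354],0),np.round(P[v,322],0))
if 8<s["finger_gap"]<20:
    movel([500.7,-.9,120],R); wait(.2); s=read_state(); print(s["time"],s["finger_gap"],np.round(s["eef_pos"],1),s["ft_force"],s["torque"],np.round(s["qpos"],2)); c=snap("wrist","wb7")
    print(bylevel(c,100,140,(500,0),110,100),bylevel(c,140,160,(500,0),110,100))
```

```text
False
21.9167 15.055663949896601 [500.7  -1.1  17.2] [-1.  -1.9  6.5]
230 [465.  -6.  46.] [471.  19.  44.] [468.   6.  45.]
238 [469.  -7.  45.] [474.  18.  45.] [472.   6.  44.]
246 [472.  -8.  45.] [477.  17.  45.] [475.   5.  44.]
254 [476.  -9.  44.] [481.  17.  45.] [476.   5.  50.]
262 [478.  -9.  46.] [484.  16.  45.] [477.   5.  58.]
270 [482. -10.  45.] [488.  15.  44.] [477.   4.  64.]
278 [486. -11.  45.] [492.  15.  44.] [476.   5.  73.]
286 [489. -12.  45.] [495.  14.  45.] [479.   4.  74.]
294 [488. -11.  54.] [493.  13.  55.] [481.   3.  75.]
302 [489. -10.  60.] [493.  13.  61.] [484.   3.  74.]
310 [488. -10.  67.] [493.  12.  67.] [487.   2.  74.]
318 [488.  -9.  73.] [493.  12.  73.] [490.   2.  75.]
326 [488.  -9.  78.] [493.  12.  79.] [493.   1.  75.]
23.0 15.25940728905091 [500.2  -0.8 119.2] [ 0.85657977  0.30443323 -7.23447071] [-0.00784096  0.03386596  0.0097666 ] [ 0.28  0.49 -0.52  1.98  0.34  0.76  0.91]
[(10577, [413.3, 12.0, 117.0], [411.6, 18.9], [66.8, 39.3], 76.1), (543, [452.1, 32.0, 120.0], [450.9, 31.3], [6.8, 10.9], 29.7), (375, [491.0, 22.3, 131.9], [489.7, 22.2], [4.9, 10.6], 6.7)] [(27891, [460.7, 8.2, 146.9], [476.1, 4.7], [66.6, 94.3], 77.5), (1540, [555.1, -13.2, 146.7], [553.3, -12.5], [28.8, 23.7], 78.7)]
```

View pics/wb7.png

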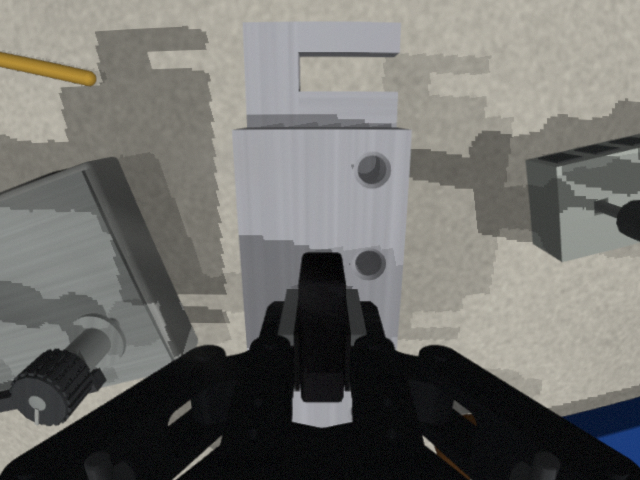

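```bash
cat >> h.py <<'E'
HOME=np.array([541.0,-263.6]); HY=np.radians(4.2)
def hw(x,y): # heater-home frame -> world xy
    c,s=np.cos(HY),np.sin(HY); return HOME+[c*x-s*y,s*x+c*y]
E
python3 - <<'E'
from h import *
R=down(HY); movel([500.7,-.9,200]); p=hw(-63,0)
movep([*p,200],R); s=read_state(); print(s["time"],np.round(s["tool_rot"],2).tolist(),np.round(s["qpos"],2),s["finger_gap"])
if s["tool_rot"][0][0]>.9:
    movel([*p,75],R); print(movel([*p,56],R,guard=5,max_speed=25)); s=read_state(); print(s["time"],np.round(s["eef_pos"],1),np.round(s["ft_force"],1))
    c=snap("wrist","wp0")
    print(bylevel(c,80,95,p,110,300),bylevel(c,52,66,p,140,100),bylevel(c,110,145,p,200,100))
E
```

```text
24.775 [[1.0, 0.08, -0.0], [0.08, -1.0, 0.0], [-0.0, -0.0, -1.0]] [ 0.56  0.41 -0.21  1.8   0.1   0.94  0.38] 14.580725528295304
True
26.3083 [ 478.  -268.3   61.9] [-0.7 -0.2  4.3]
[(27422, [473.8, -226.3, 89.8], [476.7, -242.6], [66.6, 93.7], 4.1), (1502, [482.8, -323.6, 89.8], [482.5, -321.8], [28.9, 23.4], 5.1)] [(12779, [465.7, -176.2, 59.9], [471.6, -174.5], [66.6, 43.5], 4.0), (7158, [577.7, -249.5, 59.6], [579.9, -260.4], [14.0, 130.7], 4.4), (312, [495.2, -211.4, 60.0], [494.7, -211.2], [9.0, 7.2], 16.5)] [(16020, [529.5, -171.1, 132.2], [534.1, -170.8], [32.3, 38.3], 87.8), (13942, [478.2, -258.5, 121.1], [478.2, -256.7], [60.2, 60.6], 49.0)]
```

View pics/wp0.png

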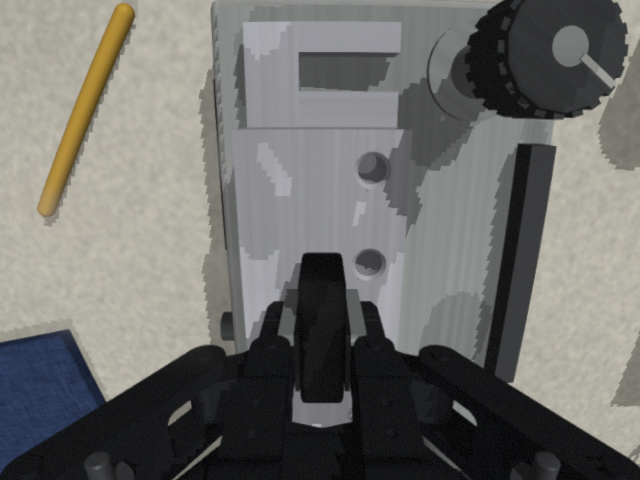

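Run:
```python
from h import *
R=down(HY); z=62.6
print(movel([*hw(-63,0),z],R,guard=None))
g=movel([*hw(6,0),z],R,guard=20,max_speed=40); s=read_state(); print(g,s["time"],np.round(s["eef_pos"],1),np.round(s["ft_force"],1),s["finger_gap"])
e=(np.array(s["eef_pos"])[:2]-HOME); print("home frame x",e@[np.cos(HY),np.sin(HY)],"y",e@[-np.sin(HY),np.cos(HY)])
c=snap("wrist","wp1")
print(bylevel(c,80,95,HOME,110,300),bylevel(c,52,66,HOME,140,100))
```

```text
False
True 28.0833 [ 540.7 -263.5   62. ] [-3.6  0.3  6.5] 15.015348600733875
home frame x -0.29628286532451864 y 0.07247276942940334
[(27389, [536.6, -221.6, 90.0], [539.5, -238.0], [66.7, 94.0], 4.2), (1500, [545.7, -318.7, 89.9], [545.8, -317.1], [28.7, 23.8], 1.2)] [(4211, [522.7, -184.8, 60.1], [534.2, -169.9], [66.4, 43.3], 3.9), (328, [564.0, -151.6, 59.9], [563.2, -152.4], [6.3, 12.4], 7.7), (2221, [582.3, -241.7, 59.8], [582.9, -249.4], [6.0, 109.0], 4.2), (309, [557.8, -206.5, 60.2], [557.3, -206.4], [9.0, 7.3], 13.8)]
```

View pics/wp1.png

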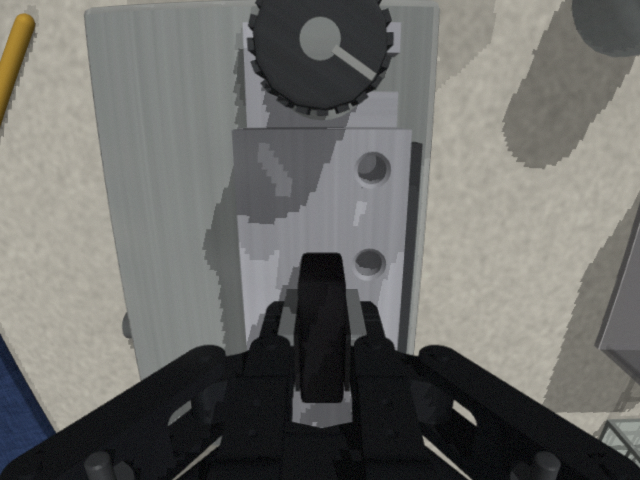

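```bash
cat >> h.py <<'E'
def nut_grasp(xy,z,q7=-2.25):
    """hover over nut with q7 wound back, go down, clamp"""
    s=read_state(); R=np.array(s["tool_rot"]); movep([*xy,160],down(HY))
    q=np.array(read_state()["qpos"]); q[6]=q7; goto_joints(q)
    s=read_state(); R=np.array(s["tool_rot"]); print("hover",np.round(s["eef_pos"],1),np.round(s["qpos"],2))
    print(movel([*xy,z],R,guard=10)); clamp(); s=read_state(); print("t",s["time"],"gap",s["finger_gap"],np.round(s["eef_pos"],1),np.round(s["ft_force"],1),np.round(s["torque"],2))
def turn(a,xy):
    """clockwise by a, sinking 2 mm/rad"""
    s=read_state(); q=np.array(inverse_kinematics([*xy,s["eef_pos"][2]-2*a],np.array(s["tool_rot"])))
    d=q-np.array(s["qpos"]); assert abs(d).max()<.2,d
    q[6]+=a; goto_joints(q); s=read_state()
    print("t %.1f q7 %.3f gap %.1f"%(s["time"],s["qpos"][6],s["finger_gap"]),np.round(s["eef_pos"],1),np.round(s["ft_force"],1),np.round(s["torque"],2))
E
python3 - <<'E'
from h import *
R=down(HY)
print(movel([*hw(4,0),62.4],R,guard=20,max_speed=20)); s=read_state(); print(np.round(s["eef_pos"],1),np.round(s["ft_force"],1))
open_gripper(); movel([*s["eef_pos"][:2],160],R)
n=hw(0,95); nut_grasp(n,70); c=snap("wrist","wn0")
E
```

```text
True
[ 540.7 -263.5   62.1] [-3.3 -0.4  6.5]
hover [ 533.7 -168.1  159.2] [ 0.36  0.48 -0.21  1.81  0.13  0.87 -2.25]
False
t 33.7583 gap 32.52713524716983 [ 534.3 -169.    70.5] [-2.2 -0.2  7.6] [ 0.02  0.41 -0.05]
```

View pics/wn0.png

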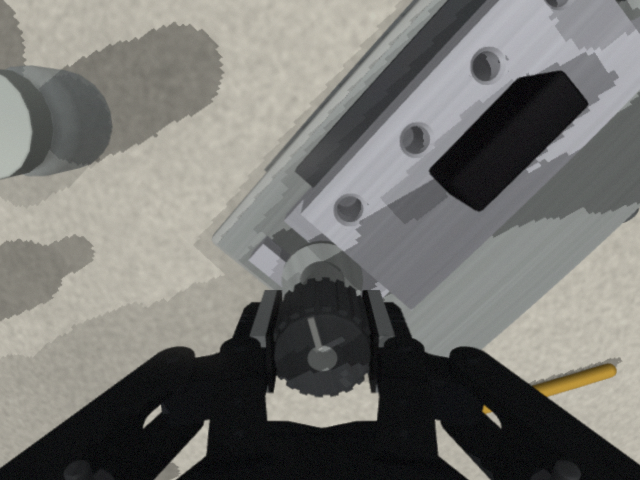

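Run:
```python
from h import *
n=hw(0,95)
turn(.4,n); turn(2.8,n)
for i in range(6):
    turn(.15,n)
    if abs(read_state()["torque"][2])>.6: break
c=snap("wrist","wn1")
```

```text
t 34.3 q7 -1.885 gap 32.5 [ 534.7 -168.9   71. ] [-4.6  1.2 20.5] [0.45 1.04 0.05]
t 36.8 q7 0.912 gap 32.6 [ 534.6 -169.1   66.3] [-2.9  0.9 12.2] [ 0.15  0.39 -1.14]
t 37.0 q7 1.058 gap 32.8 [ 534.5 -169.1   66.4] [ 0.5 -0.3  7.7] [-0.16 -0.19 -0.62]
```

View pics/wn1.png

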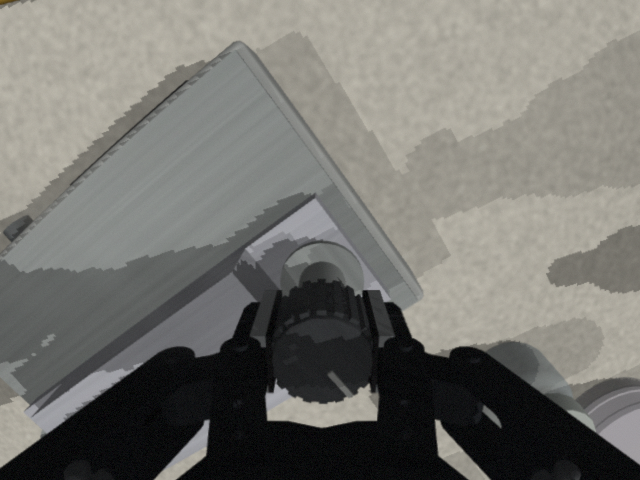

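```bash
sed -i 's/q\[6\]+=a; goto/q[6]-=a; goto/; s/q7=-2.25/q7=2.3/' h.py
python3 - <<'E'
from h import *
n=hw(0,95); R=np.array(read_state()["tool_rot"])
open_gripper(); movel([*n,160],R); nut_grasp(n,72)
turn(.4,n);turn(2.,n);turn(1.,n)
for i in range(9):
    turn(.15,n)
    if abs(read_state()["torque"][2])>.8: break
c=snap("wrist","wn2")
P=cloud(c);m=(P[...,2]>112)&(P[...,2]<140)&(np.hypot(P[...,0]-n[0],P[...,1]-n[1])<15)
print(np.percentile(P[m][:,2],[5,25,50,75,95]))
E
```

```text
hover [ 533.8 -168.7  159.4] [ 0.19  0.47  0.02  1.82 -0.01  0.85  2.3 ]
False
t 42.3417 gap 32.93909336459248 [ 534.2 -168.7   72.5] [-2.7  2.   7.8] [0.38 0.56 0.03]
t 42.8 q7 1.902 gap 32.3 [ 534.1 -168.8   71.9] [-0.8  1.4  2.3] [ 0.19  0.2  -0.09]
t 44.6 q7 -0.098 gap 32.2 [ 533.5 -168.8   67.9] [-3.5  1.9  5.3] [ 0.44  0.97 -0.03]
t 45.6 q7 -1.097 gap 32.6 [ 533.6 -168.4   65.8] [-3.9  3.6  6.6] [ 0.92  0.91 -0.09]
t 45.9 q7 -1.247 gap 32.4 [ 533.6 -168.4   65.5] [-3.7  3.1  6.8] [ 0.97  0.88 -0.08]
t 46.2 q7 -1.397 gap 32.5 [ 533.7 -168.4   65.3] [-3.2  3.   7.7] [ 1.05  0.89 -0.04]
t 46.4 q7 -1.546 gap 32.9 [ 533.7 -168.4   65. ] [-4.4  3.5  5.8] [ 1.    0.8  -0.14]
t 46.7 q7 -1.696 gap 32.4 [ 533.6 -168.3   64.8] [-5.8  3.9 10.5] [ 1.14  1.11 -0.17]
t 47.0 q7 -1.845 gap 32.2 [ 533.6 -168.3   64.8] [-6.2  4.6 12.7] [ 1.23  1.22 -0.18]
t 47.3 q7 -1.994 gap 32.4 [ 533.9 -168.6   64.7] [-4.   2.1  9.1] [0.46 0.68 0.8 ]
[124.90402325 125.45892237 125.89005713 126.52174265 133.07037661]
```

View pics/wn2.png

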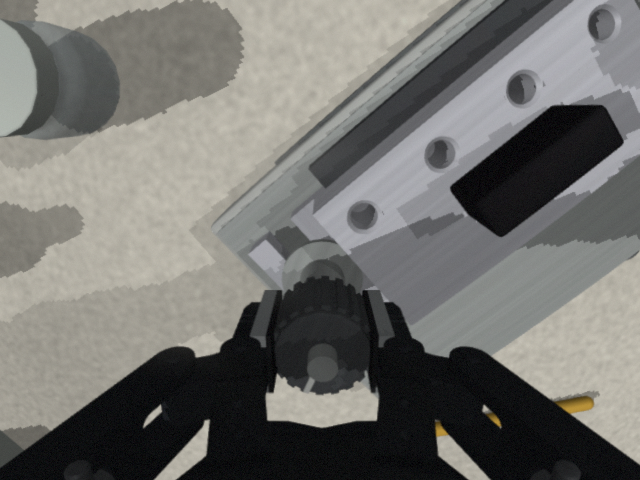

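Run:
```python
from h import *
n=hw(0,95)
for i in range(2):
    s=read_state();q=np.array(s["qpos"]);q[6]-=.12;goto_joints(q);s=read_state();print(s["qpos"][6],np.round(s["torque"],2),np.round(s["eef_pos"],1))
R=np.array(s["tool_rot"]); open_gripper(); movel([*n,160],R)
n=hw(0,-95); nut_grasp(n,72,2.3)
turn(.4,n);turn(2.,n);turn(1,n)
for i in range(9):
    turn(.15,n)
    if read_state()["torque"][2]>.7: break
for i in range(2):
    s=read_state();q=np.array(s["qpos"]);q[6]-=.12;goto_joints(q);s=read_state();print(s["qpos"][6],np.round(s["torque"],2),np.round(s["eef_pos"],1))
R=np.array(s["tool_rot"]); open_gripper(); movel([*n,160],R)
```

```text
-2.1094049540645194 [-0.57 -0.23  0.82] [ 534.1 -168.9   64.8]
-2.224496198433278 [-1.12 -0.39  0.79] [ 534.4 -169.4   64.8]
hover [ 548.1 -358.   159.9] [ 0.85  0.67 -0.57  1.54  0.39  1.05  2.3 ]
False
t 54.4833 gap 32.681885722734584 [ 548.1 -358.2   72.6] [-3.3  3.1  6.4] [0.44 0.65 0.02]
t 55.0 q7 1.852 gap 32.6 [ 547.9 -358.3   72. ] [-1.1  1.4  2.2] [ 0.15  0.34 -0.09]
t 56.8 q7 -0.150 gap 32.9 [ 547.5 -358.2   67.9] [-4.7  2.1  4.5] [0.61 1.33 0.04]
t 57.8 q7 -1.150 gap 32.0 [ 547.7 -358.    66.4] [-7.   4.2 12. ] [ 1.35  1.69 -0.01]
t 58.0 q7 -1.298 gap 32.9 [ 547.7 -358.1   66.3] [-6.2  4.   7.6] [0.76 1.33 0.34]
t 58.3 q7 -1.443 gap 32.3 [ 548.3 -358.1   66.2] [-1.8  2.9  5.8] [0.51 0.46 0.78]
-1.5563142496098963 [ 0.   -0.46  0.71] [ 548.8 -358.2   66.3]
-1.6695206001751715 [-0.48 -1.07  0.82] [ 549.4 -358.4   66.4]
```

Run:
```python
from h import *
movep([500,-262,320],down(HY)); wait(.2)
c=snap("wrist","wh1"); s=read_state();print(s["time"],np.round(s["eef_pos"],1),np.round(s["qpos"],2),np.round(s["tool_rot"][0],2))
P=cloud(c)
for y in(95,-95):
    n=hw(0,y);d=np.hypot(P[...,0]-n[0],P[...,1]-n[1])
    a=P[(d<16)&(d>8)&(P[...,2]>110)];print(n,len(a),np.percentile(a[:,2],[10,50,90]))
    print(bylevel(c,115,140,n,40,30))
for r in bylevel(c,80,96,HOME,110,300)+bylevel(c,112,124,HOME,40,60)+bylevel(c,52,66,HOME,140,100): print(r)
```

```text
61.9167 [ 500.  -262.   319.8] [ 1.13  0.52 -1.13  1.57  0.47  1.36  0.03] [ 1.    0.07 -0.  ]
[ 534.04237127 -168.85512466] 755 [124.50887898 125.6405111  126.75967418]
[(1217, [533.6, -168.5, 125.6], [534.0, -168.3], [36.0, 35.3], 4.7)]
[ 547.95762873 -358.34487534] 487 [124.55297285 125.54098201 126.47972809]
[(928, [547.0, -354.4, 125.3], [548.1, -357.4], [36.3, 36.9], 5.0)]
(7082, [537.4, -253.8, 89.8], [541.2, -262.6], [66.7, 144.0], 4.0)
(818, [540.3, -261.3, 119.6], [540.8, -262.4], [16.2, 49.8], 4.5)
(1125, [515.6, -178.4, 60.1], [534.4, -169.4], [65.5, 42.8], 4.4)
(104, [561.3, -151.1, 59.7], [558.2, -152.7], [15.3, 11.3], 4.4)
(659, [582.6, -255.9, 59.8], [582.8, -259.7], [6.9, 129.8], 4.0)
(691, [532.2, -357.5, 60.6], [548.1, -360.3], [65.5, 33.0], 4.7)
```

View pics/wh1.png

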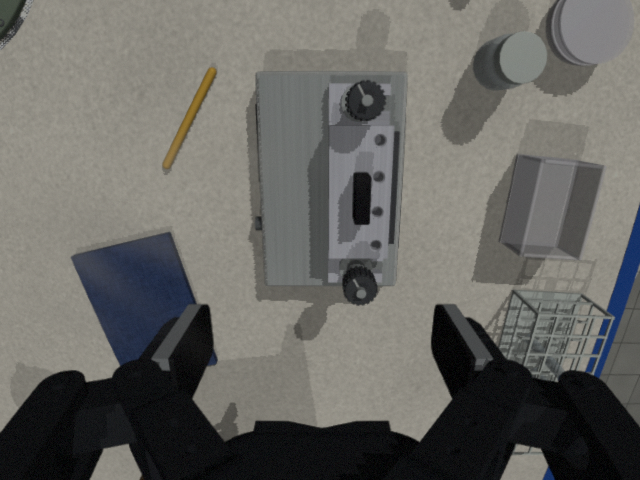

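```bash
cat >> h.py <<'E'
def wells(c,z=89.0,off=(0,0)):
    """well mouth centres: dark blobs on the block top, rays cast on its plane"""
    g=c["image"].max(2); out=[]
    K=np.array([[c["fx"],0,c["cx"]],[0,c["fy"],c["cy"]],[0,0,1.]]);M=np.array(c["cam_to_world"])
    for y in(-57,-19,19,57):
        w=hw(19,y)+off; p=M[:3,:3].T@(np.r_[w,z]-M[:3,3]); p=p*[1,-1,-1]
        u,v=cv2.projectPoints(p.reshape(1,1,3),np.zeros(3),np.zeros(3),K,np.float64(c["dist_coeffs"]))[0].ravel()
        r=int(13*c["fx"]/p[2]); u0,v0=int(u)-r,int(v)-r; a=g[v0:v0+2*r,u0:u0+2*r]
        a=cv2.resize(a,None,fx=8,fy=8,interpolation=cv2.INTER_CUBIC); t,m=cv2.threshold(a,0,255,cv2.THRESH_OTSU+cv2.THRESH_BINARY_INV)
        cs=[k for k in cv2.findContours(m,cv2.RETR_EXTERNAL,cv2.CHAIN_APPROX_NONE)[0] if len(k)>20]
        cs=min(cs,key=lambda k:np.hypot(*(np.array(cv2.minEnclosingCircle(k)[0])-a.shape[0]/2)))
        (x,yy),rr=cv2.minEnclosingCircle(cs); q=onplane(c,[[u0+(x+.5)/8-.5,v0+(yy+.5)/8-.5]],z)[0]
        out.append((q[:2]-w,rr/8*p[2]/c["fx"]))
    return out
E
python3 - <<'E'
from h import *
for e,r in wells(load("pics/wh1.npz"),89.8): print(np.round(e,1),round(r,1))
p=hw(0,-75)
movep([*p,230],down(HY)); wait(.2); c=snap("wrist","ww0"); s=read_state(); print(s["time"],s["tool_rot"][0],np.round(s["eef_pos"],1))
for e,r in wells(c,89.8): print(np.round(e,1),round(r,1))
p=hw(0,75); movel([*p,230]); q=np.array(read_state()["qpos"]); q[6]+= -np.pi if q[6]>0 else np.pi; goto_joints(q); wait(.2); c=snap("wrist","ww1"); s=read_state(); print(s["time"],s["tool_rot"][0],np.round(s["eef_pos"],1))
for e,r in wells(c,89.8): print(np.round(e,1),round(r,1))
for n in("ww0","ww1"): print(bylevel(load(f"pics/{n}.npz"),112,124,HOME,40,60),bylevel(load(f"pics/{n}.npz"),80,96,HOME,110,300))
cv2.imwrite("pics/wwv.png",np.hstack([load("pics/ww0.npz")["image"][:,160:480],load("pics/ww1.npz")["image"][:,160:480]]))
E
```

```text
[0.1 1.4] 6.1
[0.1 1.7] 5.7
[0.5 0.9] 5.8
[0.5 1.1] 6.3
62.7417 [0.99728653 0.07360872 0.00115732] [ 546.7 -338.2  231.2]
[0.3 1.1] 6.2
[0.5 1.2] 6.1
[0.4 1.2] 6.1
[0.4 1.1] 6.5Traceback (most recent call last):
  File "<stdin>", line 6, in <module>
workcell.PlanningError: the arm cannot take that pose within its joint ranges
```

Run:
```python
from h import *
goto_joints([.36,.4,-.15,1.7,.1,1.05,.3]); p=hw(0,75)
movep([*p,230],down(HY)); q=np.array(read_state()["qpos"]);print(np.round(q,2)); q[6]+= -np.pi if q[6]>0 else np.pi; goto_joints(q); wait(.2); c=snap("wrist","ww1"); s=read_state(); print(s["time"],s["tool_rot"][0],np.round(s["eef_pos"],1))
for e,r in wells(c,89.8): print(np.round(e,1),round(r,1))
for n in("ww0","ww1"): print(bylevel(load(f"pics/{n}.npz"),112,124,HOME,40,60),bylevel(load(f"pics/{n}.npz"),80,96,HOME,110,300))
c=snap("top","t2");print(bylevel(c,100,130,(520,270),150),bylevel(c,35,48,(520,270),170,1000))
```

```text
[ 0.35  0.41 -0.15  1.72  0.07  1.02  0.24]Traceback (most recent call last):
  File "<stdin>", line 3, in <module>
workcell.PlanningError: the arm cannot take that pose within its joint ranges
```

Run:
```python
from h import *
movep([520,200,230],down(np.radians(1.4))); wait(.2)
c=snap("wrist","wr0"); s=read_state(); print(s["time"],np.round(s["tool_rot"][0],2),np.round(s["eef_pos"],1),np.round(s["qpos"],2))
for r in bylevel(c,108,120,(520,274),150)+bylevel(c,35,48,(520,274),160,1000): print(r)
```

```text
66.9583 [ 1.    0.02 -0.  ] [520.2 199.3 230. ] [-0.27  0.4  -0.27  1.74  0.12  1.02 -0.56]
(166, [519.7, 351.8, 112.1], [519.9, 351.8], [5.1, 18.5], 89.1)
(914, [520.6, 305.4, 113.1], [520.7, 305.3], [23.0, 23.6], 76.6)
(761, [522.0, 250.1, 113.0], [522.1, 249.7], [22.5, 22.7], 63.9)
(696, [523.0, 194.8, 112.9], [523.1, 194.2], [23.0, 23.0], 87.5)
(15077, [520.9, 279.7, 42.9], [521.6, 268.6], [73.0, 211.0], 1.2)
```

View pics/wr0.png

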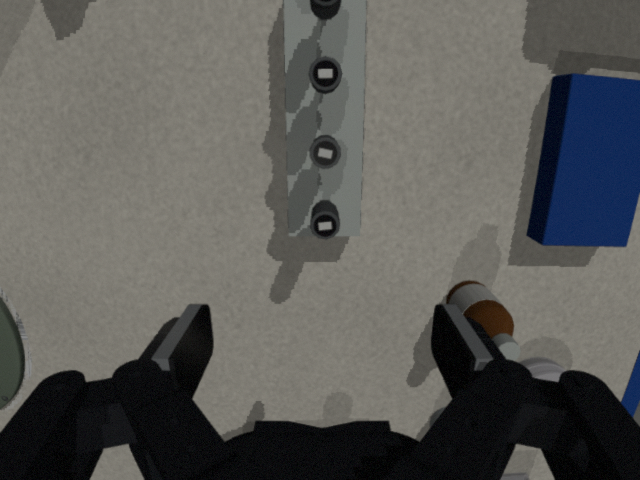

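```bash
cat >> h.py <<'E'
RY=np.radians(1.4)
def look(p):
    movep([p[0],p[1]-75,230],down(RY)); wait(.3); c=camera("wrist")
    L=bylevel(c,108,120,p,60,300); print("heads",[(l[0],l[2],l[3]) for l in L])
    L=[l for l in L if min(l[3])>20]; return np.array(min(L,key=lambda l:np.hypot(l[2][0]-p[0],l[2][1]-p[1]))[2])
def pick(p):
    R=down(RY); movel([*p,150],R); wait(.15); movel([*p,80],R); g=movel([*p,45],R,guard=8,max_speed=80); clamp(); s=read_state()
    print("pick",g,"t %.1f gap %.1f"%(s["time"],s["finger_gap"]),np.round(s["eef_pos"],1),np.round(s["ft_force"],1)); z=s["eef_pos"][2]
    movel([*p,215],R); s=read_state(); print("held gap %.1f"%s["finger_gap"],np.round(s["tool_rot"][0],2)); return z
def place(y,z):
    w=hw(19,y)+[.35,1.1]; R=down(HY); d=z-10
    movep([*w,215],R); wait(.2); movel([*w,d+97],R); wait(.3)
    for k in range(8):
        o=np.zeros(2) if k==0 else 1.3*np.array([np.cos(k*2.4),np.sin(k*2.4)])
        if k: movel([*(w+o),d+92],R,max_speed=30)
        g=movel([*(w+o),d+57.5],R,guard=8,max_speed=40); s=read_state(); h=s["eef_pos"][2]-d
        print("ins",k,g,"tip z %.1f"%h,np.round(s["eef_pos"][:2]-w,1),np.round(s["ft_force"],1),"gap %.1f"%s["finger_gap"],"t %.1f"%s["time"])
        if h<64: return True
    return False
def release():
    p=read_state()["eef_pos"]; open_gripper(); movel([p[0],p[1],p[2]+100]); print("t",read_state()["time"])
E
python3 - <<'E'
from h import *
p=look(np.array([523.1,194.2])); z=pick(p)
if read_state()["finger_gap"]>15:
    ok=place(-57,z); c=snap("wrist","wi0")
E
```

```text
heads [(729, [522.3, 245.8], [23.1, 16.7]), (852, [523.1, 193.6], [23.4, 23.4])]
pick False t 70.5 gap 22.6 [523.2 193.7  45.1] [-0.4  0.4  3.8]
held gap 22.7 [ 1.    0.02 -0.  ]
ins 0 True tip z 58.7 [-0.1  0. ] [-1.2 -0.2  8.1] gap 22.8 t 75.8
```

Run:
```python
from h import *
release()
for e,y in(([522.1,249.4],-19),([520.7,305.2],19),([519.3,360.5],57)):
    p=look(np.array(e)); 
    if np.hypot(*(p-e))>25: print("far!",p); break
    z=pick(p)
    if read_state()["finger_gap"]<15 or not place(y,z): print("STOP"); break
    release()
```

```text
t 77.275
heads [(684, [521.0, 301.2], [23.1, 16.1]), (842, [522.0, 249.4], [23.5, 22.7])]
pick False t 82.2 gap 22.5 [522.  249.5  45.2] [-0.5 -0.8  2.8]
held gap 22.6 [ 1.    0.02 -0.  ]
ins 0 True tip z 58.6 [-0.1  0. ] [-1.7 -0.   8. ] gap 22.3 t 87.5
t 89.0
heads [(676, [519.7, 357.3], [23.0, 15.5]), (837, [520.5, 305.6], [23.0, 22.9])]
pick False t 94.0 gap 22.8 [520.6 305.6  45.2] [-0.7 -0.7  2.4]
held gap 22.1 [ 1.    0.02 -0.  ]
ins 0 True tip z 58.6 [-0.1  0. ] [-1.3  1.5  8.8] gap 23.1 t 99.4
t 100.85
heads [(839, [519.2, 361.3], [23.4, 22.7])]
pick False t 105.9 gap 22.9 [519.3 361.4  45.2] [ 0.7 -0.1  3. ]
held gap 22.7 [ 1.    0.02 -0.  ]
ins 0 True tip z 58.6 [-0.1  0. ] [-1.   0.5  8.9] gap 22.5 t 111.4
t 112.8167
```

Run:
```python
from h import *
movep([480,-262,360],down(HY)); wait(.3); c=snap("wrist","wf")
for r in bylevel(c,154,170,HOME,110,60)+bylevel(c,115,130,HOME,140,150)+bylevel(c,55,64,HOME,140,200)+bylevel(c,80,96,HOME,110,300): print(r)
goto_joints([1.202,.521,-.036,1.599,.021,1.021,-.113]); t=snap("top","tf"); print(bylevel(t,100,120,(690,72),40),bylevel(t,60,80,(698,-108),40),bylevel(t,150,170,(560,-260),100))
cv2.imwrite("pics/fin.png",np.vstack([c["image"][0:300],t["image"][80:320]])); print(read_state()["time"])
```

```text
(514, [558.6, -203.0, 161.8], [559.3, -203.2], [23.5, 22.2], 69.9)
(467, [561.6, -240.1, 161.9], [562.5, -240.5], [23.3, 22.2], 22.2)
(456, [565.1, -279.0, 161.8], [565.8, -280.0], [23.1, 22.9], 5.7)
(432, [568.4, -316.2, 161.7], [569.0, -317.4], [23.1, 23.1], 6.1)
(917, [533.0, -168.0, 125.5], [534.1, -168.5], [35.6, 35.9], 77.1)
(670, [540.5, -261.5, 119.5], [540.9, -262.4], [16.3, 50.0], 4.0)
(715, [546.2, -354.0, 125.1], [547.9, -357.1], [36.5, 36.1], 6.0)
(909, [515.0, -177.8, 60.1], [534.1, -169.5], [66.0, 42.3], 4.6)
(467, [527.5, -357.4, 60.3], [541.8, -361.7], [38.8, 57.5], 87.3)
(5091, [531.4, -254.8, 89.8], [541.0, -262.9], [66.7, 144.8], 4.0)
[(136, [689.2, 73.6, 109.5], [689.5, 73.8], [23.3, 22.7], 0.4)] [(570, [696.2, -108.0, 69.7], [696.6, -109.2], [52.8, 52.0], 0.7)] [(154, [566.4, -317.8, 161.1], [566.5, -318.9], [22.8, 22.9], 37.0), (136, [563.0, -280.6, 161.1], [563.1, -282.0], [21.8, 22.3], 51.7), (149, [559.3, -242.0, 161.2], [559.2, -242.5], [21.9, 22.7], 44.8), (148, [556.1, -204.5, 160.7], [556.0, -205.0], [22.9, 22.6], 89.7)]
115.7417
```

View pics/fin.png

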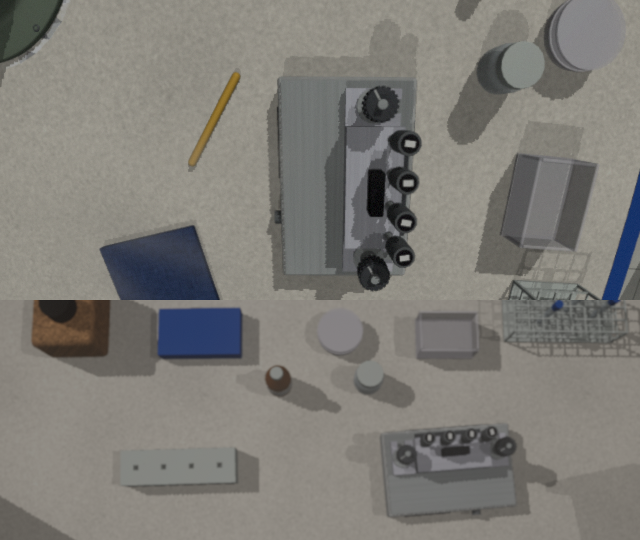

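```bash
python3 -c "
from workcell import *
finish_job()"
```

```text
the job is handed in; nothing more can be done
```

The job is handed in at about 116 s. The block is home against the stop bar, both nuts are screwed down to their stops, and all four probes are at the bottom of their wells. No verdict was reported.

**Last checks**
- **Block:** the stop bar stopped the slide within 0.3 mm of the measured home point. The last wrist view put the block less than 1 mm from there.
- **Nuts:** each came up against a hard stop at about 0.8 N m, and the gripper then slipped on it for another 0.24 rad. Both tops read the same height, about 125.3 mm. That camera reads about 0.8 mm high, so they sit about 0.5 mm above the nominal 124 mm. I put that down to measurement error and took the hard stop as the proof of tightness.
- **Probes:** each stem went in at the first try and stopped with its tip at 58.6–58.7 mm (the well floor is at 59 mm). Head tops read 161–162 mm against 161 mm expected.
- **Bottle and jar:** both are upright and have not moved.

**What went wrong or disagreed**
- **Finger length:** the fingers end about 31–33 mm short of the stated tool point, so my first grasp of the handle closed above it on nothing. I lowered all later grasps to allow for this.
- **Left nut:** I first turned it the wrong way (loosening), because joint 7 turns opposite to what I assumed. It slipped in the grip, and I then screwed it down through the full travel, about 4.2 rad.
- **Cameras:** the scene camera sits about 5 mm off from the other views, so I used the wrist camera for positions.

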